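# Prop open the sample chest

### The job

Open the white sample chest with the blue lid for loading: lift its lid by the steel bar all the way to its stop, then swing the prop rod up from the chest's side until its bent pin sits fully in the green eye on the lid. Leave the other box's white lid shut and the amber flask standing where it is, and let go of everything.

Things in the scene. Friction and masses are not known exactly. Their poses are not given: they have to be found in the camera images.
- lid (a joint): Blue lid (180 deep x 240 wide x 12 mm, 0.42 kg) of the fixed white chest (rim 100 mm up), hinged on the edge opposite the bar. 0 = shut, grows as the bar rises, 1.02 rad = stop. Starts shut or a little ajar. Stiff hinge: stays where left; about 7 N up at the bar moves it. The pin fits the eye only from about 0.95 rad
- lid_bar (a point): Middle of the lid's round steel bar, 12 thick, 110 mm long, with legs at both ends, parallel to the hinge, 32 mm above the lid's top and 15 mm ahead of its edge. Runs on an arc as the lid opens. Axes turn with the lid: x towards the hinge, y along bar and hinge (away from the prop's side), z out of the lid's top. The hinge line is at x +195, z -44 mm from here
- lid_eye (a point): Centre of the holding hole, 28 mm square through a 6 mm thick green plate (44 mm square) standing on the lid's front corner on the prop's side. Axes as lid_bar; the hole runs along y. The hinge line is at x +155, z -34 mm from here. Lid fully open: 249 mm above the table, above the prop's pivot and 28 mm inwards of it
- prop (a joint): Steel prop rod, 8 mm thick, 169 mm from pivot to bend, green 16 mm sleeve near the bend; pivot on the chest's right wall seen from the robot, 80 mm up, 25 mm off the wall. Swings sideways in an upright plane along the lid's hinge line: 0 = level, straight out; pi/2 = upright (stop). Starts leaning out. Stays where left; about 1.5 N at the bend, pushed from outside or pinched, swings it
- prop_pin (a point): Point on the bent pin (8 mm thick, 45 mm long, square to the rod at its end), 28 mm from the rod's axis: with the rod upright the pin points inwards over the chest and this point lies in the eye's plate. Axes turn with the rod: -y from pivot to bend, z along the pin; the bend is 28 mm along -z from here
- tipbox_lid (a joint): White lid with a black bar on the grey storage box (140 x 160 x 90 mm), beside the chest to its left; not to be opened. 0 = shut
- amber_flask_mid (a point): Centre (60 mm up) of the amber glass conical flask, 120 mm tall, 76 mm wide at the foot, standing on the table; z along its axis. Not to be disturbed
There are look-alikes about, which are no part of the job. What is shaped like the part that bears tipbox_lid but yellow is not meant. Leave any turquoise look-alike of the part that bears amber_flask_mid alone.

How it is judged:
By the outcome, as a careful person would: the job done as asked, in the order asked, and still so for the second after the job is handed in, with the robot touching nothing.
It also fails if it takes over 51 s, if anything falls off the work surface, if the arm or the gripper's body presses on something with over 40 N, if the wrist force passes 120 N, or if a joint passes its speed limit or range.

### The arm

A 6-joint arm with a two-finger parallel gripper is mounted at the origin on the work surface. World frame = base frame: x ahead of the robot, y to its left, z up, the work surface at z = 0. Lengths are in m, angles in degrees, forces in N, time in s.
With the tool pointing down it reaches from about 0.35 to 0.725 m from the base axis. Payload 4.3 kg.
Tool frame: the origin (TCP) lies at the very end of the fingers, on their centre line; the grasp point (between the pads) lies 19 mm behind it; z points along the fingers, y is the direction in which the jaws open and shut (so a half turn about z gives the same grasp; the last joint's range is limited). The gripper opens to 85 mm and grips with 20 to 120 N. Pads are 22 mm wide; open, the fingers measure 114 mm over their backs; the gripper's body (76 mm by 85 mm) begins 54 mm behind the grasp point. The pads swing forward as they close: fully open they stand 13 mm farther back than shut.
Start: joints at [-77.71, 21.618, 4.641, 73.018, 0, 83.68], TCP at [0.184, -0.545, 0.205] pointing down, gripper open.
Joint ranges: [-156.06, 156.06], [-48.1, 94.91], [-58.44, 69.94], [-101.28, 121.22], [-78.64, 73.56], [-180, 180]. Speed limits (degrees/s): [147.25, 147.25, 180, 180, 180, 180].

### API

Orientations are given as [roll, pitch, yaw] about the fixed x, y, z axes, in that order (R = Rz(yaw) Ry(pitch) Rx(roll)).
In Python, from bench import env gives the robot as it stands.
- The arm moves only by the tool play_rows, never from a script. Its argument "targets" is a list of rows, each a list of 3 entries, a list of its own where there are three numbers: the closure, from 0 (fully open) to 1 (shut), then the shift along the tool's x, y, z in mm, then the turn, a rotation vector about the tool's x, y, z in degrees. In form: [[jaw, [x, y, z], [rx, ry, rz]], ...]. A call has 1 to 12 rows; each row is the pose to reach, as a shift and turn from the pose commanded when the call began, along the tool's axes at that moment; what a row does not reach only later rows make up. A row lasts 1/8 s, in which the tool goes at most 62.5 mm and 10.7 degrees, less where a joint would pass 70% of its speed; a pose out of reach is approached as far as the arm can. A call with a gripper value outside its range is refused whole. The fingers move at their own pace and stop on an object; "grip_force" is the grip in N (left out, the last holds). Time passes only in rows, so rows that repeat a pose let the fingers close. It gives the time, the measured TCP pose, the force and the opening at its end, in the units of the state.
- env.sense(): the state, without advancing time (a new reading comes with each control period).
- env.get_image(name): name is "side" or "top"; returns a dict with "pixels" (384x512x3 uint8, red, green, blue), "fx", "fy", "cx", "cy" (pixels), "R" (3x3) and "t" (3): a world point X has camera coordinates R X + t. Camera axes: x right, y down, z forward; pixel columns grow to the right and rows downward; lengths in m; the calibration is good to about 2 mm. A picture is of the moment at which its call begins. There is no depth.
- env.finish_job(): hands the job in, once; it reports no verdict.
The state is a dict: "time": time; "q": joint angles; "dq": joint speeds; "joint_torque": joint torques, N m; "position": TCP position; "orientation": TCP orientation; "wrist_force": force on the tool from outside, world axes, zero at the start; "wrist_torque": the same for the moment, N m; "grip_width": opening from 0.0 (shut) to 1.0 (fully open).
Only numpy, scipy, OpenCV 4.12 (cv2) and the standard library are available. Lean on these libraries where they do the work, as an engineer would, in place of code of your own. Each camera call takes 0.05 s, during which the arm holds its last target.

## Working session

There is one attempt and no reset: what is moved stays moved. The work goes in short steps, Python scripts to look and compute and a tool call to move; the robot and the scene stay as the last step left them, time stands still between calls to the robot, and variables do not carry over. Pictures are saved under pics/ and viewed, and the job is handed in when it is done.

Besides the shell and the picture viewer there is one more tool, called as name([rows], argument=value, ...), one row to a line, values as JSON. play_rows: Moves the arm, as the interface text tells. Its arguments: {"type":"object","properties":{"targets":{"type":"array","items":{"type":"array"}},"grip_force":{"type":"number"}},"required":["targets"]}

```bash
ls; mkdir -p pics
python3 - <<'E'
from bench import env
import cv2,pickle
print(env.sense())
for n in("side","top"):
    d=env.get_image(n); cv2.imwrite(f"pics/{n}0.png",d["pixels"][:,:,::-1]); pickle.dump(d,open(f"{n}0.pkl","wb"))
    print(n,d["fx"],d["fy"],d["cx"],d["cy"],d["R"],d["t"])
E
```

```text
pics
{'time': 0.0, 'q': array([-7.77098838e+01,  2.16612233e+01,  4.56329127e+00,  7.30169884e+01,
        1.44059846e-03,  8.36807381e+01]), 'dq': array([-0.05969208,  0.10577851, -0.05492866,  0.01885838, -0.08256658,
       -0.03029906]), 'joint_torque': array([ 1.64571204e-03, -4.63613784e+01,  2.69871533e+01,  2.08127894e-02,
       -1.74453312e-04,  2.24341267e-05]), 'position': array([ 0.18336043, -0.54424854,  0.20367004]), 'orientation': array([-1.79885936e+02, -1.40809481e-02,  1.86093626e+01]), 'wrist_force': array([-0.54450586,  1.20260136,  0.537246  ]), 'wrist_torque': array([0.03303507, 0.0107485 , 0.0314846 ]), 'grip_width': 1.0012520286747955}
side 388.92865227589004 388.92865227589004 254.61009529663 185.4967490553194 [[-0.74768436 -0.66398246  0.00976697]
 [-0.3563603   0.3887856  -0.84961938]
 [ 0.56033511 -0.63872768 -0.5273059 ]] [0.47333354 0.20981913 1.01513112]
top 385.35977036185415 385.35977036185415 259.2979579222719 188.6760137193335 [[-0.00447159 -0.99986969 -0.01551179]
 [-0.98446824  0.00712412 -0.17541815]
 [ 0.1755058   0.01448647 -0.98437181]] [0.18616273 0.49021749 1.15719452]
```

View pics/side0.png

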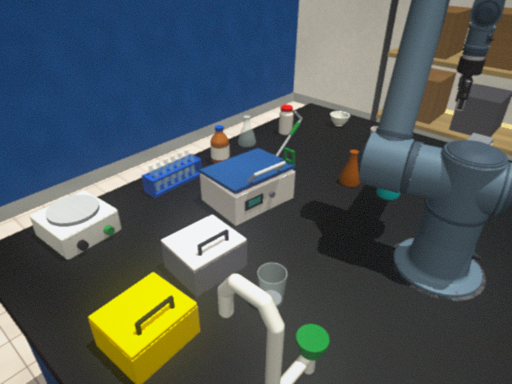

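View pics/top0.png

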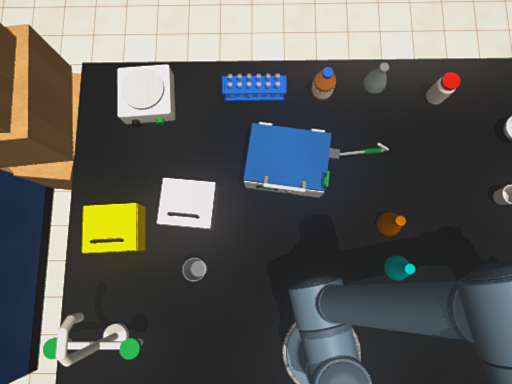

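The side picture shows the blue-lidded chest at about (248,185), with the bar at (270,172), the eye at (289,156) and the prop at (290,133). The grey box with the white lid is at (205,250) and the yellow look-alike at (145,322). The amber flask is at (351,170), with the turquoise one behind the arm at (388,190). In the top picture the chest is at (288,158), the prop at (360,152), the amber flask at (390,222) and the turquoise one at (398,267).

Run:
```python
import cv2
a=cv2.imread("pics/side0.png")[95:225,190:370]; cv2.imwrite("pics/s0c.png",cv2.resize(a,None,fx=4.4,fy=4.4,interpolation=cv2.INTER_CUBIC))
a=cv2.imread("pics/top0.png")[110:240,235:415]; cv2.imwrite("pics/t0c.png",cv2.resize(a,None,fx=4.4,fy=4.4,interpolation=cv2.INTER_CUBIC))
```

```text
(no output)
```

View pics/s0c.png

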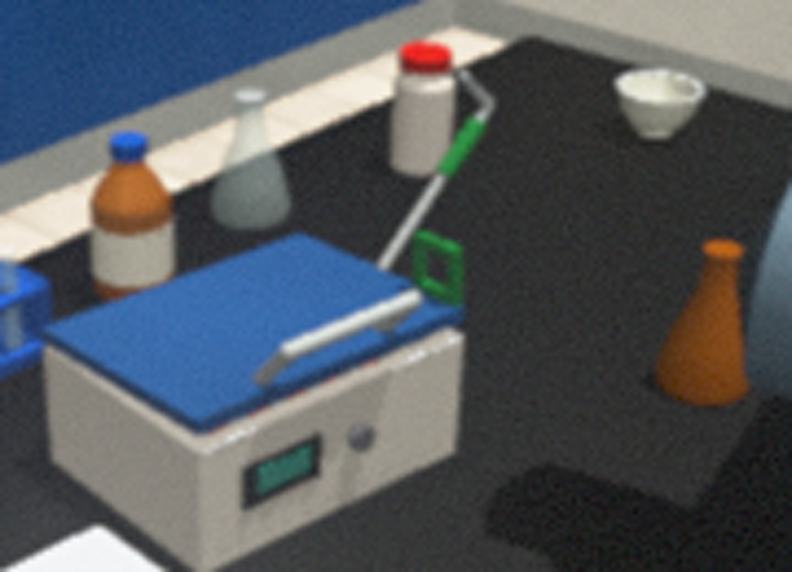

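View pics/t0c.png

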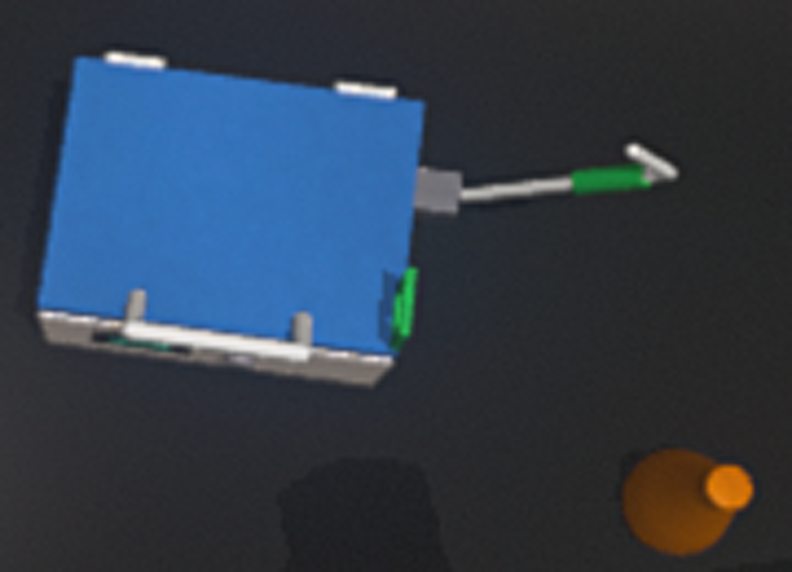

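```bash
cat > h.py <<'E'
import numpy as np,cv2,pickle
from scipy.optimize import least_squares
from scipy.spatial.transform import Rotation as Rot
def proj(d,X):
    c=d["R"]@np.asarray(X)+d["t"]; return np.array([d["fx"]*c[0]/c[2]+d["cx"],d["fy"]*c[1]/c[2]+d["cy"]])
def tri(ds,uvs):
    f=lambda X:np.concatenate([proj(d,X)-u for d,u in zip(ds,uvs)])
    r=least_squares(f,[.5,0,.1]); return r.x,np.abs(r.fun).max()
# chest frame: hinge line centre at (hx,hy,hz), X towards hinge, Y left
def lidpt(p,x,y,z):   # x,z from hinge line, shut; p=[hx,hy,yaw,hz,lid,prop]
    hx,hy,yaw,hz,a=p[:5]; X=x*np.cos(a)+z*np.sin(a); Z=-x*np.sin(a)+z*np.cos(a)
    return np.array([hx+X*np.cos(yaw)-y*np.sin(yaw),hy+X*np.sin(yaw)+y*np.cos(yaw),hz+Z])
def proppt(p,r,s,th=None): # r along rod, s along pin
    th=p[5] if th is None else th
    y=-.145-r*np.cos(th)+s*np.sin(th); z=.08-.1+r*np.sin(th)+s*np.cos(th)
    q=list(p); q[4]=0
    return lidpt(q,-.052,y,z)
E
cat > fit.py <<'E'
from h import *
S=pickle.load(open("side0.pkl","rb"));T=pickle.load(open("top0.pkl","rb"))
s=lambda u,v:np.array([190+u/4.4,95+v/4.4]); t=lambda u,v:np.array([235+u/4.4,110+v/4.4])
pairs={"barL":(s(283,352),t(128,330)),"barR":(s(416,298),t(308,354)),"eye":(s(437,268),t(403,308)),"bend":(s(490,100),t(672,175)),"tip":(s(463,70),t(632,150)),
"flaskTop":(s(722,248),t(730,487))}
for k,v in pairs.items(): x,e=tri([S,T],v); print(k,x.round(4),round(e,2))
L=[]
L+=[(S,s(283,352),lambda p:lidpt(p,-.195,.055,.044)),(T,t(128,330),lambda p:lidpt(p,-.195,.055,.044)),
(S,s(416,298),lambda p:lidpt(p,-.195,-.055,.044)),(T,t(308,354),lambda p:lidpt(p,-.195,-.055,.044)),
(S,s(437,268),lambda p:lidpt(p,-.155,-.117,.034)),(T,t(403,308),lambda p:lidpt(p,-.155,-.117,.034)),
(T,t(76,58),lambda p:lidpt(p,0,.12,.012)),(T,t(424,100),lambda p:lidpt(p,0,-.12,.012)),(T,t(38,312),lambda p:lidpt(p,-.18,.12,.012)),
(S,s(45,330),lambda p:lidpt(p,0,.12,.012)),(S,s(300,235),lambda p:lidpt(p,0,-.12,.012)),(S,s(195,420),lambda p:lidpt(p,-.18,.12,.012)),
(S,s(490,100),lambda p:proppt(p,.169,0)),(T,t(672,175),lambda p:proppt(p,.169,0)),(S,s(463,70),lambda p:proppt(p,.169,.045)),(T,t(632,150),lambda p:proppt(p,.169,.045))]
f=lambda p:np.concatenate([proj(d,g(p))-u for d,u,g in L])
r=least_squares(f,[.6,-.0,-.1,.1,.05,.8],loss="soft_l1"); p=r.x
print(p.round(4)); print(f(p).reshape(-1,2).round(1).tolist())
np.save("p.npy",p)
print("bar",lidpt(p,-.195,0,.044),"eye",lidpt(p,-.155,-.117,.034),"bend",proppt(p,.169,0),"pivot",proppt(p,0,0))
E
python3 fit.py
```

```text
barL [0.4835 0.1691 0.1559] 0.66
barR [0.4665 0.0534 0.1555] 0.42
eye [ 0.4979 -0.0109  0.1428] 0.1
bend [ 0.5696 -0.1702  0.2038] 0.56
tip [ 0.5754 -0.1369  0.2364] 0.15
flaskTop [ 0.3828 -0.2224  0.1197] 0.38
[ 0.6634  0.0838 -0.1477  0.1005  0.0649  0.7808]
[[1.7, -0.4], [0.6, -0.1], [-0.2, 0.2], [-1.6, -0.1], [0.5, -0.0], [-0.4, 0.7], [0.1, -0.2], [-0.1, 0.7], [-0.3, -1.2], [-0.2, -0.6], [0.6, -0.6], [0.8, -0.1], [-0.2, 1.0], [-0.6, -1.1], [-0.0, 1.1], [0.3, -0.4]]
bar [0.47377952 0.11198807 0.15704195] eye [ 0.49539581 -0.00951751  0.14446697] bend [ 0.57297462 -0.17074413  0.19942789] pivot [ 0.59064628 -0.05200135  0.08047889]
```

Candidates, by side pixel:
- **Lid bar:** the steel bar at (270,172) on the blue lid is the one I want. The black bars on the white box (212,242) and the yellow box (155,314) are not.
- **Flasks:** the amber one at (351,170) and the turquoise one at (388,190) both stay where they are.

The crops already confirm the steel bar.

```bash
cat >> h.py <<'E'
def rows(cur,tg):
    p0,o0=np.array(cur[0]),Rot.from_euler("xyz",cur[1],degrees=True)
    for p,R in tg:
        R=R if isinstance(R,Rot) else Rot.from_euler("xyz",R,degrees=True)
        print((o0.inv().apply(np.array(p)-p0)*1000).round(1).tolist(),np.degrees((o0.inv()*R).as_rotvec()).round(1).tolist())
E
python3 - <<'E'
from h import *
p=np.load("p.npy"); b=lidpt(p,-.195,0,.044)
yaw=90+np.degrees(p[2]); print(yaw)
rows(([.184,-.545,.205],[180,0,18.61]),[([.184,-.545,.335],[180,0,18.61]),([b[0],b[1],.33],[180,0,yaw]),([b[0],b[1],b[2]-.016],[180,0,yaw])])
E
```

```text
81.53519981273784
[0.0, 0.0, -130.0] [0.0, 0.0, 0.0]
[484.3, -530.2, -125.0] [0.0, 0.0, -62.9]
[484.3, -530.2, 64.0] [0.0, 0.0, -62.9]
```

play_rows([
  [0,[0,0,-130],[0,0,0]],
  [0,[0,0,-130],[0,0,0]],
  [0,[0,0,-130],[0,0,0]],
], grip_force=50)

```text
time: 0.48
position: [0.1839, -0.5468, 0.3397]
orientation: [179.5, 0.1, 18.6]
wrist_force: [0.1, 0.2, -0.7]
grip_width: 1.001
```

play_rows([
  [0,[484,-530,5],[0,0,-63]],
  [0,[484,-530,5],[0,0,-63]],
  [0,[484,-530,5],[0,0,-63]],
  [0,[484,-530,5],[0,0,-63]],
  [0,[484,-530,5],[0,0,-63]],
  [0,[484,-530,5],[0,0,-63]],
  [0,[484,-530,5],[0,0,-63]],
  [0,[484,-530,5],[0,0,-63]],
  [0,[484,-530,5],[0,0,-63]],
  [0,[484,-530,5],[0,0,-63]],
  [0,[484,-530,5],[0,0,-63]],
  [0,[484,-530,5],[0,0,-63]],
])

```text
time: 1.98
position: [0.4731, 0.1146, 0.328]
orientation: [-179.9, 0.0, 81.8]
wrist_force: [0.8, -0.3, 0.8]
grip_width: 0.999
```

play_rows([
  [0,[0,0,60],[0,0,0]],
  [0,[0,0,120],[0,0,0]],
  [0,[0,0,140],[0,0,0]],
  [0,[0,0,140],[0,0,0]],
])

```text
time: 2.48
position: [0.4704, 0.1116, 0.1868]
orientation: [-179.6, 0.1, 81.6]
wrist_force: [-0.3, -0.2, 0.3]
grip_width: 1.004
```

```bash
cat > look.py <<'E'
import sys,cv2,pickle
from bench import env
n=sys.argv[1]; box=dict(side=(95,225,190,370),top=(110,240,235,415))
if len(sys.argv)>2: box["side"]=tuple(map(int,sys.argv[2].split(",")))
ims=[]
for c in("side","top"):
    d=env.get_image(c); pickle.dump(d,open(f"{c}_{n}.pkl","wb"))
    b=box[c]; a=d["pixels"][b[0]:b[1],b[2]:b[3],::-1]; s=800/(b[3]-b[2]); s=min(s,600/(b[1]-b[0]))
    cv2.imwrite(f"pics/{c}_{n}.png",cv2.resize(a,None,fx=s,fy=s,interpolation=cv2.INTER_CUBIC)); print(c,b,s)
x=env.sense(); print(x["time"],x["position"].round(4),x["orientation"].round(2),x["q"].round(1),x["wrist_force"].round(1),x["grip_width"])
E
python3 look.py a
```

```text
side (95, 225, 190, 370) 4.444444444444445
top (110, 240, 235, 415) 4.444444444444445
2.575 [0.4732 0.1118 0.19  ] [179.99   0.    81.61] [  5.8  11.6 -11.2  67.1  -0.  104.2] [ 0.6 -1.4  0.5] 0.99692948657151
```

View pics/side_a.png

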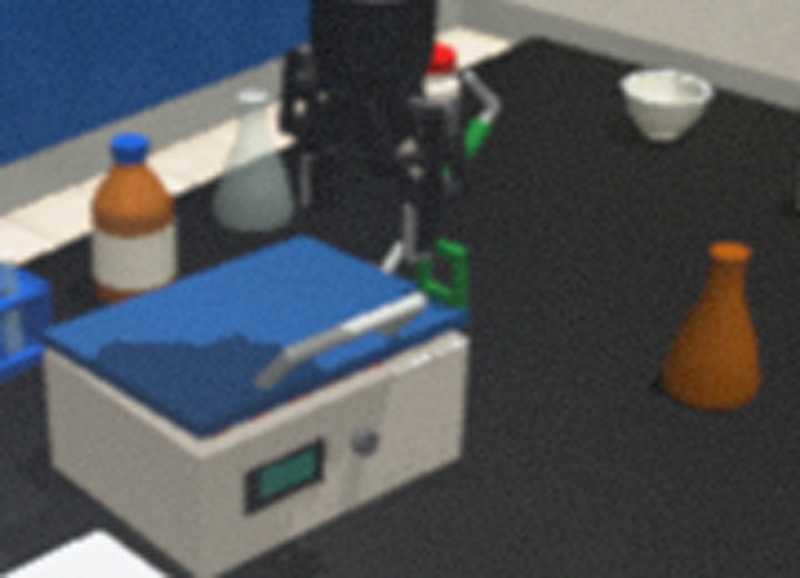

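View pics/top_a.png

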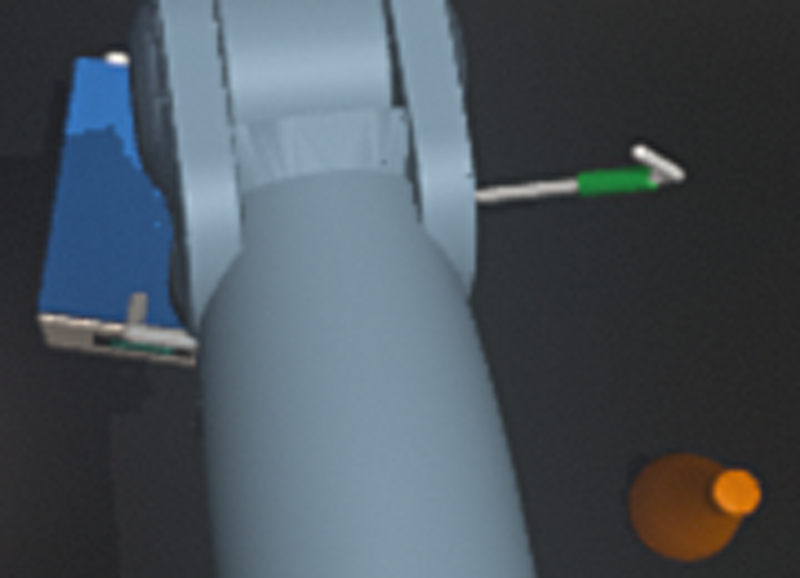

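The fingers at crop (303,200) and (410,230) straddle the bar from above. Next I lower and grip.

play_rows([
  [0,[0,0,30],[0,0,0]],
  [0,[0,0,50],[0,0,0]],
  [0,[0,0,50],[0,0,0]],
  [0.5,[0,0,50],[0,0,0]],
  [1,[0,0,50],[0,0,0]],
  [1,[0,0,50],[0,0,0]],
  [1,[0,0,50],[0,0,0]],
  [1,[0,0,50],[0,0,0]],
  [1,[0,0,50],[0,0,0]],
], grip_force=50)

```text
time: 3.7
position: [0.473, 0.1118, 0.1395]
orientation: [-180.0, 0.0, 81.6]
wrist_force: [-0.6, -0.2, 0.2]
grip_width: -0.002
```

```bash
python3 look.py b
```

```text
side (95, 225, 190, 370) 4.444444444444445
top (110, 240, 235, 415) 4.444444444444445
3.8 [0.473  0.1118 0.1395] [-1.800e+02  1.000e-02  8.161e+01] [  5.8  13.2 -16.9  59.9  -0.  104.2] [ 0.2 -0.4 -1. ] 0.0009074834292529217
```

View pics/side_b.png

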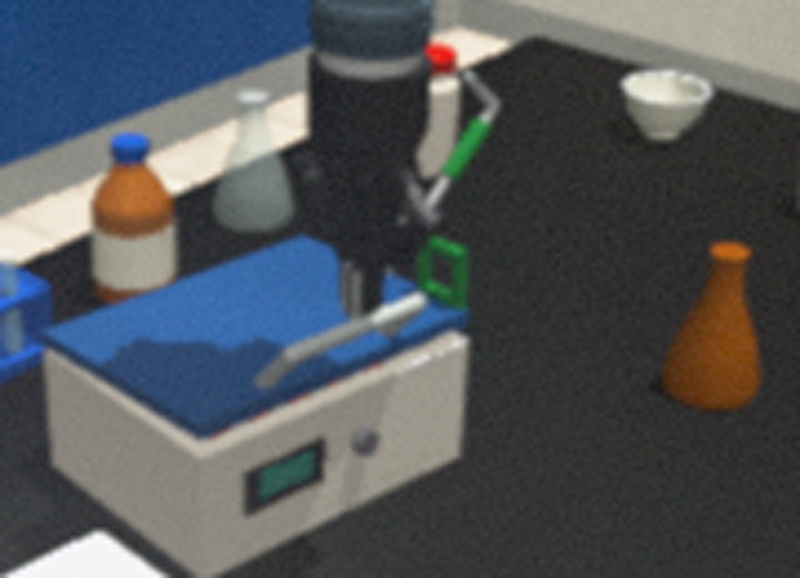

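The jaws closed fully on nothing: the fingers at crop (365,290) stand behind the bar. I'll check the projections.

```bash
python3 - <<'E'
from h import *
S=pickle.load(open("side_b.pkl","rb"));p=np.load("p.npy")
c=lambda X:(proj(S,X)-[190,95])*4.444
print("tcp",c([.473,.1118,.1395]),"g",c([.473,.1118,.2]),"barmid",c(lidpt(p,-.195,0,.044)),c(lidpt(p,-.195,.055,.044)),c(lidpt(p,-.195,-.055,.044)))
S0=pickle.load(open("side0.pkl","rb"));print(np.abs(S0["R"]-S["R"]).max(),np.abs(S0["t"]-S["t"]).max())
E
python3 - <<'E'
import cv2,pickle
d=pickle.load(open("side_b.pkl","rb"))["pixels"][:,:,::-1]
cv2.imwrite("pics/sb2.png",cv2.resize(d[130:200,240:310],None,fx=8,fy=8,interpolation=cv2.INTER_CUBIC))
E
```

```text
tcp [358.39488158 350.71305116] g [361.38128372 268.70025022] barmid [358.13702019 327.11879245] [293.58819195 353.85296672] [419.3134164  301.78137763]
0.0 0.0
```

View pics/sb2.png

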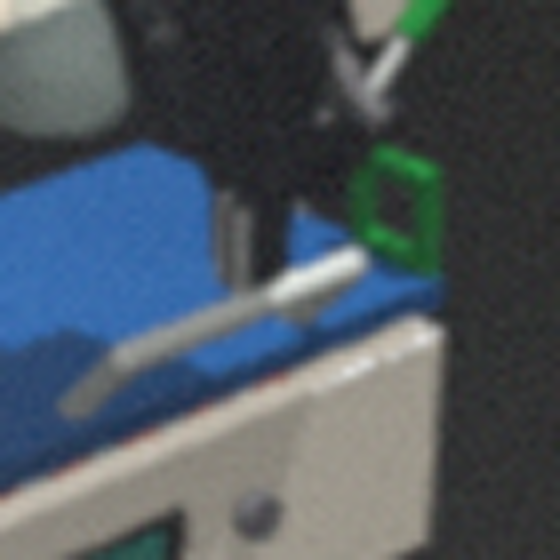

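Run:
```python
from h import *
S=pickle.load(open("side_b.pkl","rb"));p=np.load("p.npy")
c=lambda X:((proj(S,X)-[190,95])*4.444).round(0)
print("a: far,near finger tip",c([.515,.1056,.203]),c([.431,.118,.203]),c([.515,.1056,.19]),c([.431,.118,.19]))
d=S["pixels"][:,:,::-1]
cv2.imwrite("pics/sb3.png",cv2.resize(d[40:190,200:350],None,fx=4,fy=4,interpolation=cv2.INTER_CUBIC))
d=pickle.load(open("side_a.pkl","rb"))["pixels"][:,:,::-1]
cv2.imwrite("pics/sa3.png",cv2.resize(d[40:190,200:350],None,fx=4,fy=4,interpolation=cv2.INTER_CUBIC))
```

```text
a: far,near finger tip [318. 241.] [407. 289.] [318. 259.] [406. 307.]
```

View pics/sa3.png

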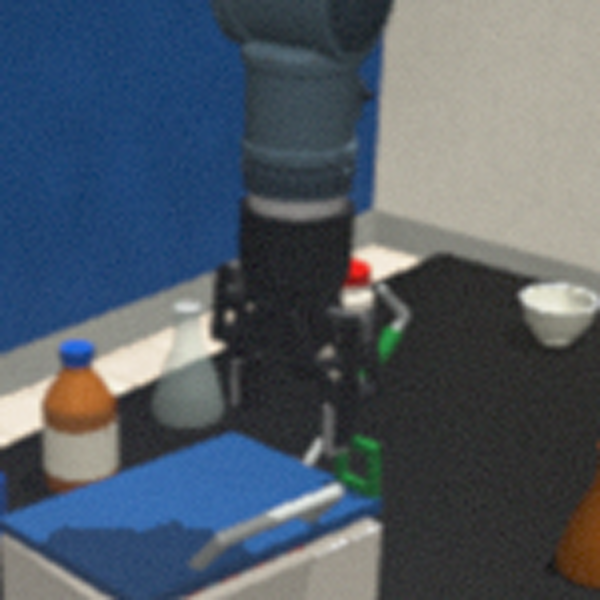

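View pics/sb3.png

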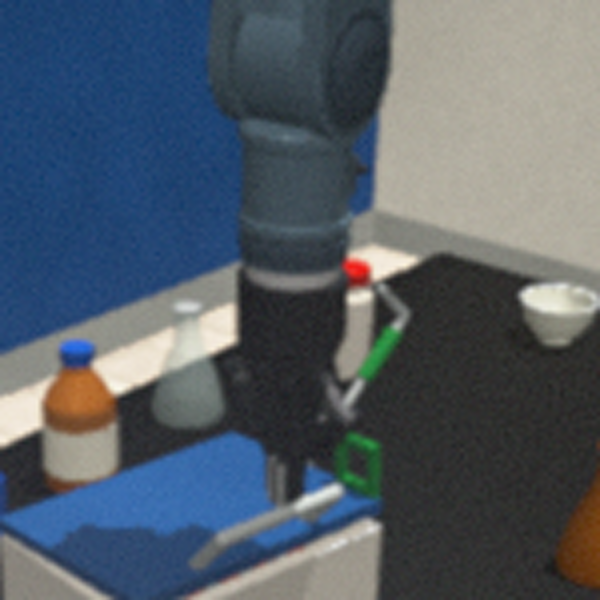

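Run:
```python
from h import *
S=pickle.load(open("side0.pkl","rb"));T=pickle.load(open("top0.pkl","rb"))
print(proj(S,[.1834,-.5442,.2037]),proj(S,[.1834,-.5442,.2167]),proj(S,[0,0,0]),proj(T,[0,0,0]),proj(T,[.1834,-.5442,.2037]))
y=np.array([np.sin(np.radians(18.6)),-np.cos(np.radians(18.6)),0])
for z in (.2037,.2167):
  for s in(-.0425,.0425): print(proj(S,np.array([.1834,-.5442,z])+s*y))
d=S["pixels"][:,:,::-1]
cv2.imwrite("pics/s0g.png",cv2.resize(d[60:160,412:512],None,fx=6,fy=6,interpolation=cv2.INTER_CUBIC))
```

```text
[454.94438587 116.71314241] [455.99725967 113.1850496 ] [435.95905637 265.88505507] [321.2924     351.92436635] [544.61548406 294.76241129]
[455.10731891 120.99878898]
[454.78925726 112.63277649]
[456.18766266 117.40377799]
[455.81602206 109.16939699]
```

View pics/s0g.png

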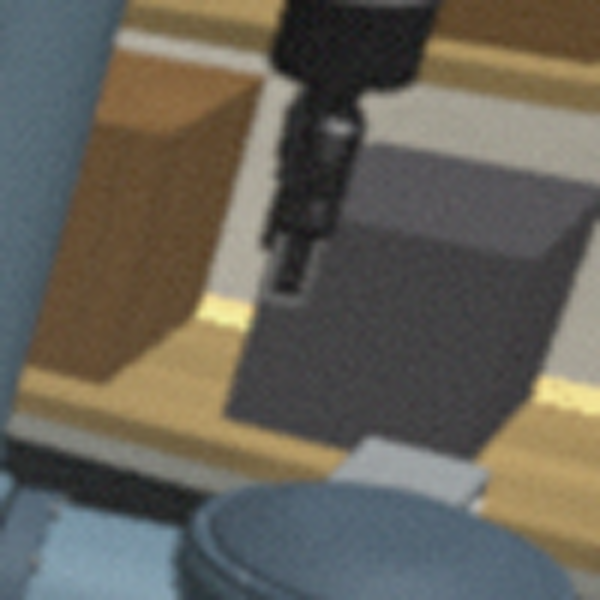

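The seen fingertips lie about 7 px (20 to 25 mm) higher than the reported TCP projects, both here and at the start. So the real tips passed above the bar. I'll open, go lower, and look again.

play_rows([
  [0,[0,0,0],[0,0,0]],
  [0,[0,0,0],[0,0,0]],
  [0,[0,0,0],[0,0,0]],
  [0,[0,0,0],[0,0,0]],
  [0,[0,0,10],[0,0,0]],
  [0,[0,0,18],[0,0,0]],
  [0,[0,0,18],[0,0,0]],
])

```text
time: 4.68
position: [0.472, 0.1116, 0.1204]
orientation: [-179.9, 0.0, 81.6]
wrist_force: [-0.4, -0.2, 0.4]
grip_width: 1.0
```

```bash
python3 look.py c
python3 - <<'E'
from h import *
d=pickle.load(open("side_c.pkl","rb"))["pixels"][:,:,::-1]
cv2.imwrite("pics/sc3.png",cv2.resize(d[120:200,220:320],None,fx=7,fy=7,interpolation=cv2.INTER_CUBIC))
E
```

```text
side (95, 225, 190, 370) 4.444444444444445
top (110, 240, 235, 415) 4.444444444444445
4.775 [0.4728 0.1117 0.1213] [-1.7996e+02  2.0000e-02  8.1610e+01] [  5.8  13.9 -18.8  57.3  -0.  104.2] [0.3 0.5 0.6] 1.000987144568221
```

View pics/sc3.png

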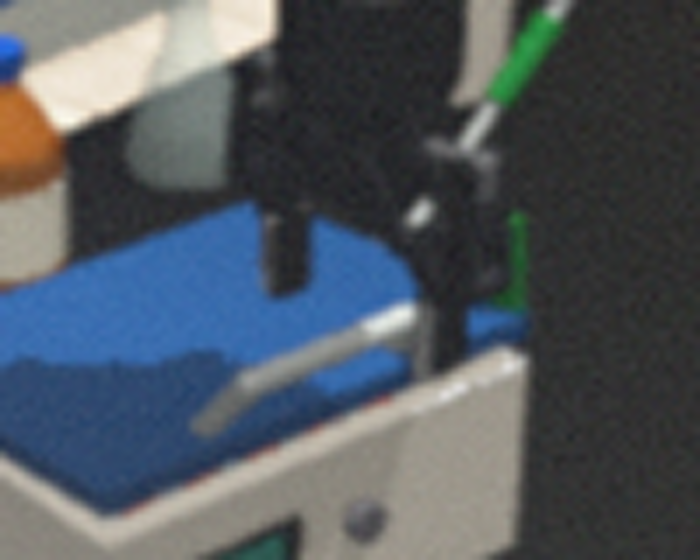

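The midpoint of the open tips, zoom (285,293) and (440,380), falls on the bar's middle. So the real tips are about at bar height, some 23 mm above the reading. I'll go 5 mm lower and close.

play_rows([
  [0,[0,0,5],[0,0,0]],
  [0.5,[0,0,5],[0,0,0]],
  [1,[0,0,5],[0,0,0]],
  [1,[0,0,5],[0,0,0]],
  [1,[0,0,5],[0,0,0]],
  [1,[0,0,5],[0,0,0]],
], grip_force=50)

```text
time: 5.52
position: [0.4749, 0.1115, 0.117]
orientation: [179.8, 0.0, 81.6]
wrist_force: [5.3, -1.7, -3.8]
grip_width: 0.115
```

```bash
python3 look.py d
python3 - <<'E'
from h import *
d=pickle.load(open("side_d.pkl","rb"))["pixels"][:,:,::-1]
cv2.imwrite("pics/sd3.png",cv2.resize(d[120:200,220:320],None,fx=7,fy=7,interpolation=cv2.INTER_CUBIC))
E
```

```text
side (95, 225, 190, 370) 4.444444444444445
top (110, 240, 235, 415) 4.444444444444445
5.625 [0.4749 0.1115 0.117 ] [1.7981e+02 1.0000e-02 8.1600e+01] [ 5.800e+00  1.420e+01 -1.920e+01  5.650e+01 -1.000e-01  1.042e+02] [ 5.4 -0.4 -3.4] 0.11649737988237047
```

View pics/sd3.png

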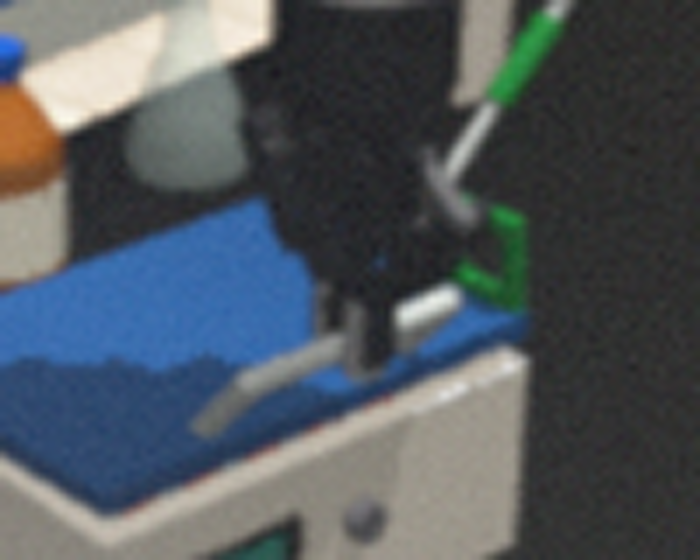

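Run:
```python
from h import *
def b(a): return np.array([-.195*np.cos(a)+.044*np.sin(a), .195*np.sin(a)+.044*np.cos(a)])
a0=.065
for a in list(np.arange(.1,1.0,.06))+[1.0,1.02,1.03]:
    d=(b(a)-b(a0))*1000; print(round(a,2),d.round(1))
```

```text
0.1 [2.1 6.7]
0.16 [ 6.2 17.9]
0.22 [11.  28.9]
0.28 [16.5 39.6]
0.34 [22.6 49.9]
0.4 [29.3 59.9]
0.46 [36.5 69.4]
0.52 [44.4 78.5]
0.58 [52.7 87.1]
0.64 [61.6 95.2]
0.7 [ 70.9 102.7]
0.76 [ 80.7 109.7]
0.82 [ 90.9 116. ]
0.88 [101.4 121.8]
0.94 [112.3 126.9]
1.0 [123.4 131.3]
1.0 [123.4 131.3]
1.02 [127.2 132.6]
1.03 [129.1 133.3]
```

play_rows([
  [1,[0,2,-7],[0,0,0]],
  [1,[0,4,-12],[0,0,0]],
  [1,[0,6,-18],[0,0,0]],
  [1,[0,11,-29],[0,0,0]],
  [1,[0,16.5,-39.5],[0,0,0]],
  [1,[0,22.5,-50],[0,0,0]],
  [1,[0,29.5,-60],[0,0,0]],
  [1,[0,36.5,-69.5],[0,0,0]],
  [1,[0,36.5,-69.5],[0,0,0]],
], grip_force=60)

```text
time: 6.75
position: [0.5092, 0.1065, 0.1868]
orientation: [-180.0, -0.0, 81.6]
wrist_force: [-1.4, 1.2, -1.7]
grip_width: 0.115
```

```bash
python3 look.py e
```

```text
side (95, 225, 190, 370) 4.444444444444445
top (110, 240, 235, 415) 4.444444444444445
6.85 [0.5093 0.1065 0.1868] [ 1.7995e+02 -1.0000e-02  8.1610e+01] [  4.8  15.5  -6.6  67.8  -0.  103.2] [-0.7  0.9 -1.4] 0.10783878092650342
```

View pics/side_e.png

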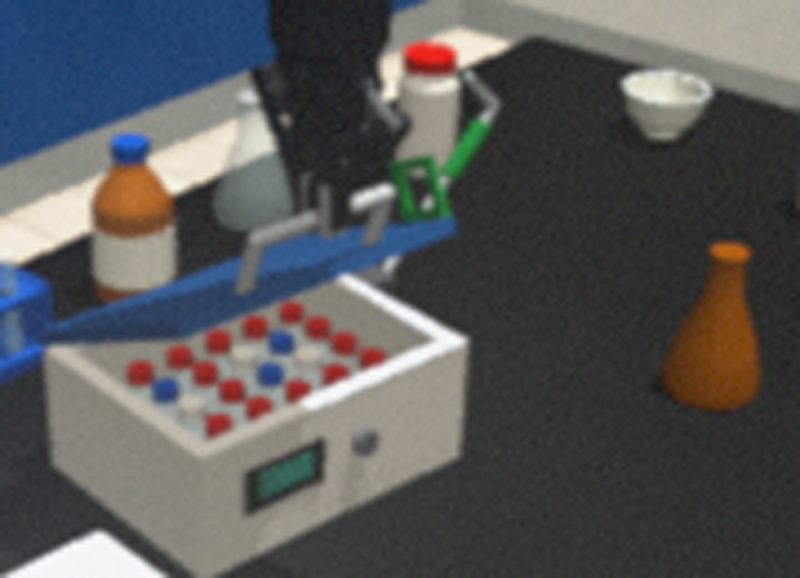

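The lid is following; the bar is at crop (320,210), between the fingers. I continue to the stop.

play_rows([
  [1,[0,8,-9],[0,0,0]],
  [1,[0,16,-17.5],[0,0,0]],
  [1,[0,25,-25.5],[0,0,0]],
  [1,[0,34.5,-33],[0,0,0]],
  [1,[0,44,-40],[0,0,0]],
  [1,[0,54.5,-46.5],[0,0,0]],
  [1,[0,65,-52.5],[0,0,0]],
  [1,[0,76,-57.5],[0,0,0]],
  [1,[0,87,-62],[0,0,0]],
  [1,[0,91,-63],[0,0,0]],
  [1,[0,94,-64.5],[0,0,0]],
  [1,[0,94,-64.5],[0,0,0]],
])

```text
time: 8.35
position: [0.5998, 0.0935, 0.2539]
orientation: [-180.0, -0.1, 81.6]
wrist_force: [-10.0, 1.2, 12.3]
grip_width: 0.113
```

```bash
python3 look.py f
```

```text
side (95, 225, 190, 370) 4.444444444444445
top (110, 240, 235, 415) 4.444444444444445
8.45 [0.5998 0.0935 0.2539] [-1.7997e+02 -6.0000e-02  8.1650e+01] [2.800e+00 2.550e+01 1.770e+01 8.220e+01 1.000e-01 1.012e+02] [-10.3   2.3  13.2] 0.11473655171614298
```

View pics/side_f.png

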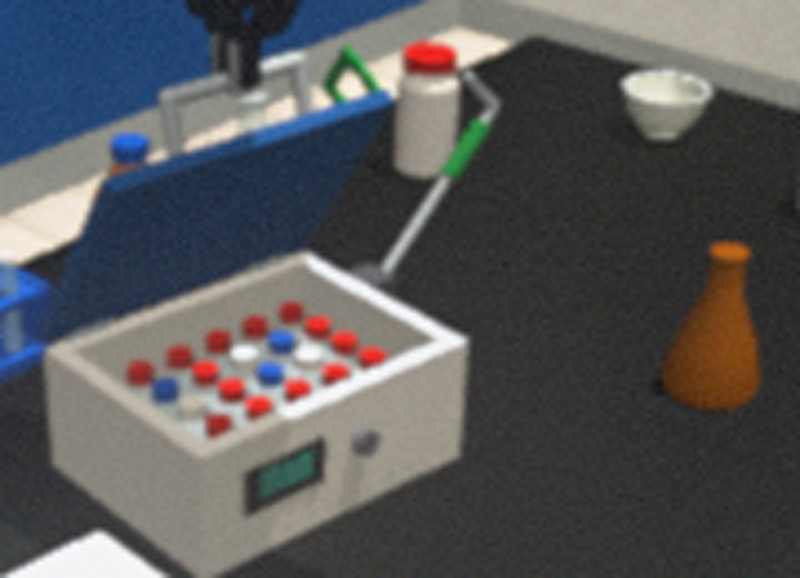

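Run:
```python
from h import *
S=pickle.load(open("side_f.pkl","rb"));p=np.load("p.npy")
c=lambda X:((proj(S,X)-[190,95])*4.444).round(0).tolist()
for a in(.94,.98,1.02,1.06):
    q=p.copy();q[4]=a
    print(a,"frontR bot",c(lidpt(q,-.18,-.12,0)),"frontL bot/top",c(lidpt(q,-.18,.12,0)),c(lidpt(q,-.18,.12,.012)),"barends",c(lidpt(q,-.195,.055,.044)),c(lidpt(q,-.195,-.055,.044)),"eye",c(lidpt(q,-.155,-.117,.034)))
```

```text
0.94 frontR bot [408.0, 115.0] frontL bot/top [126.0, 209.0] [116.0, 193.0] barends [182.0, 113.0] [313.0, 74.0] eye [364.0, 99.0]
0.98 frontR bot [403.0, 107.0] frontL bot/top [120.0, 200.0] [110.0, 184.0] barends [175.0, 105.0] [306.0, 66.0] eye [359.0, 93.0]
1.02 frontR bot [397.0, 99.0] frontL bot/top [114.0, 191.0] [104.0, 176.0] barends [168.0, 97.0] [299.0, 59.0] eye [354.0, 88.0]
1.06 frontR bot [391.0, 92.0] frontL bot/top [108.0, 182.0] [98.0, 168.0] barends [161.0, 90.0] [292.0, 53.0] eye [348.0, 82.0]
```

Comparing the lid corners at crop (392,97) and (105,185) and the bar ends at (165,97) and (303,60) with the model gives about 1.02 rad. The lid is at its stop. Now I release and work out the prop approach.

```bash
cat > prop.py <<'E'
from h import *
import sys
p=np.load("p.npy"); tilt=25; off=.040
yaw=81.6
ux=np.array([np.sin(np.radians(yaw)),-np.cos(np.radians(yaw)),0])
R=Rot.from_rotvec(np.radians(tilt)*ux)*Rot.from_euler("xyz",[180,0,yaw],degrees=True)
tz=R.apply([0,0,1])
def tcp(r,th,back=0): return proppt(p,r,0,th)+(off-back)*tz
if __name__=="__main__":
    print("tz",tz, "th",p[5])
    cur=([.600,.0935,.374],[180,0,81.6])
    rows(cur,[(tcp(.13,p[5],.10),R),(tcp(.13,p[5],0),R)])
    print(tcp(.13,p[5],.1),tcp(.13,p[5]),proppt(p,.169,.045))
    c0=tcp(.13,p[5])
    for th in list(np.arange(.85,1.56,.1))+[1.571]: print(round(th,2),(R.inv().apply(tcp(.13,th)-c0)*1000).round(1))
E
python3 prop.py
```

```text
tz [ 0.06173736  0.41808455 -0.90630779] th 0.7807891368362647
[-263.0, 11.9, 147.6] [0.0, 25.0, 0.0]
[-220.7, 11.9, 238.3] [0.0, 25.0, 0.0]
[ 0.57334846 -0.16842703  0.22635659] [ 0.57952219 -0.12661857  0.13572581] [ 0.57763692 -0.13941635  0.23139401]
0.85 [ 8.5  0.  -2.8]
0.95 [21.2  0.  -5.8]
1.05 [34.1  0.  -7.6]
1.15 [47.  0. -8.]
1.25 [60.   0.1 -7.2]
1.35 [72.8  0.1 -5. ]
1.45 [85.4  0.1 -1.6]
1.55 [97.5  0.1  3. ]
1.57 [100.    0.1   4.1]
```

play_rows([
  [0,[0,0,0],[0,0,0]],
  [0,[0,0,0],[0,0,0]],
  [0,[0,0,0],[0,0,0]],
  [0,[0,0,0],[0,0,0]],
  [0,[0,0,-40],[0,0,0]],
  [0,[0,0,-80],[0,0,0]],
  [0,[0,0,-120],[0,0,0]],
  [0,[0,0,-120],[0,0,0]],
])

```text
time: 9.45
position: [0.6038, 0.0927, 0.374]
orientation: [179.6, -0.1, 81.6]
wrist_force: [0.7, 0.8, 0.2]
grip_width: 1.002
```

play_rows([
  [0,[-60,4,0],[0,0,0]],
  [0,[-120,8,0],[0,8,0]],
  [0,[-180,12,0],[0,18,0]],
  [0,[-240,12,0],[0,25,0]],
  [0,[-263,12,20],[0,25,0]],
  [0,[-263,12,80],[0,25,0]],
  [0,[-263,12,140],[0,25,0]],
  [0,[-263,12,147],[0,25,0]],
  [0,[-263,12,147],[0,25,0]],
])

```text
time: 10.58
position: [0.5762, -0.1692, 0.2249]
orientation: [179.9, -25.0, 81.7]
wrist_force: [0.3, 0.4, 0.8]
grip_width: 0.998
```

```bash
python3 look.py g 60,200,230,390
```

```text
side (60, 200, 230, 390) 4.285714285714286
top (110, 240, 235, 415) 4.444444444444445
10.675 [ 0.578  -0.1705  0.2272] [179.58 -24.83  81.8 ] [-34.9  32.8  20.7  89.2  22.2  61.1] [0.4 0.4 0.5] 1.0037384537077563
```

View pics/side_g.png

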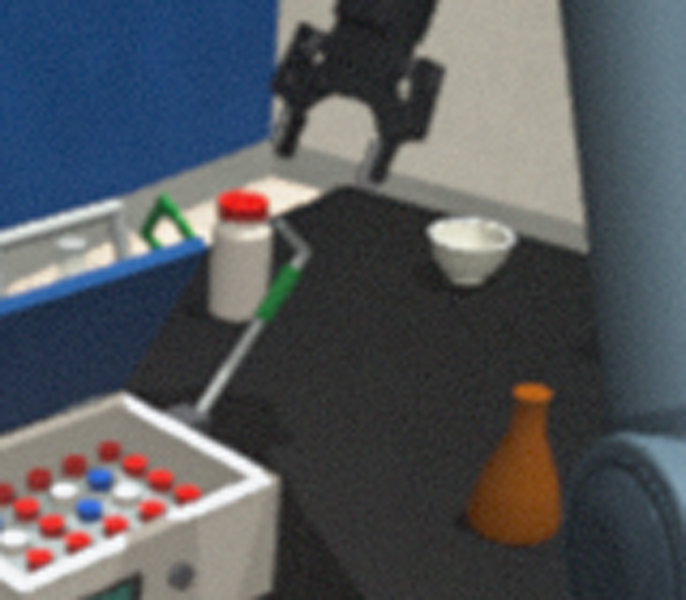

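View pics/top_g.png

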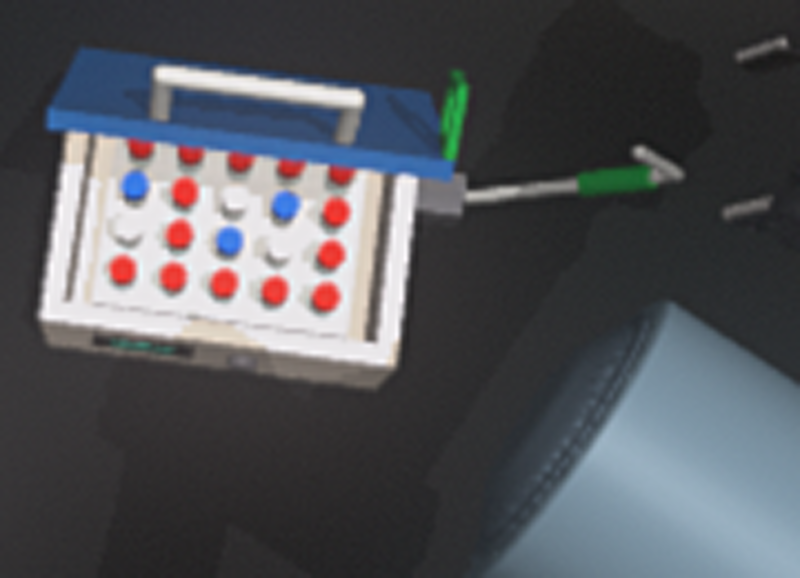

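Both views show the open fingertips: side crop (285,153) and (375,178), top crop (742,57) and (727,213). I'll triangulate them against the reported TCP, and measure the prop again.

Run:
```python
from h import *
from prop import R,tcp
S=pickle.load(open("side_g.pkl","rb"));T=pickle.load(open("top_g.pkl","rb"))
s=lambda u,v:np.array([230+u/4.2857,60+v/4.2857]); t=lambda u,v:np.array([235+u/4.444,110+v/4.444])
a,e1=tri([S,T],(s(285,155),t(740,57)));b,e2=tri([S,T],(s(376,180),t(726,213)))
print(a.round(4),e1,b.round(4),e2); m=(a+b)/2
P=np.array([.578,-.1705,.2272]); print("mid",m,"tool-frame offset from TCP mm",(R.inv().apply(m-P)*1000).round(1), "sep",(R.inv().apply(a-b)*1000).round(1))
for n,u in dict(bend=(s(307,255),t(680,176)),tip=(s(280,222),t(638,151)),slT=(s(290,275),t(655,178)),slB=(s(263,315),t(580,182))).items(): print(n,[x.round(4) if hasattr(x,'round') else x for x in tri([S,T],u)])
p=np.load("p.npy");print(proppt(p,.169,0),proppt(p,.169,.045),proppt(p,.155,0),proppt(p,.11,0))
```

```text
[ 0.6212 -0.1931  0.2634] 1.5984978267670726 [ 0.5245 -0.1764  0.2705] 2.025834439647724
mid [ 0.57286453 -0.18472323  0.26692488] tool-frame offset from TCP mm [  3.4  -3.  -42.3] sep [-5.2 98.2  5.4]
bend [array([ 0.5717, -0.174 ,  0.1957]), np.float64(0.2553)]
tip [array([ 0.5764, -0.138 ,  0.2328]), np.float64(0.0577)]
slT [array([ 0.5762, -0.1626,  0.1803]), np.float64(0.9056)]
slB [array([ 0.5774, -0.1228,  0.1587]), np.float64(0.3939)]
[ 0.57297462 -0.17074413  0.19942789] [ 0.57763692 -0.13941635  0.23139401] [ 0.57443855 -0.16090745  0.18957413] [ 0.57914402 -0.12928955  0.15790132]
```

Run:
```python
import prop
from prop import *
prop.off=.045
cur=([.578,-.1705,.2272],[179.58,-24.83,81.8])
rows(cur,[(tcp(.13,.775,.03),R),(tcp(.13,.775),R)])
c0=tcp(.13,.775); print(c0,proppt(p,.13,0,.775))
```

```text
[0.4, -5.4, 76.6] [0.3, 0.2, 0.2]
[0.5, -5.5, 106.6] [0.3, 0.2, 0.2]
[ 0.57975314 -0.12505055  0.13065813] [ 0.57697495 -0.14386435  0.17144198]
```

play_rows([
  [0,[0,-3,50],[0,0,0]],
  [0,[0,-3,75],[0,0,0]],
  [0,[0,-3,75],[0,0,0]],
], grip_force=25)

```text
time: 11.05
position: [0.5786, -0.1374, 0.157]
orientation: [179.9, -24.9, 81.8]
wrist_force: [-0.2, -0.3, 0.2]
grip_width: 1.005
```

```bash
python3 look.py i 60,200,230,390
```

```text
side (60, 200, 230, 390) 4.285714285714286
top (110, 240, 235, 415) 4.444444444444445
11.15 [ 0.5794 -0.1387  0.1584] [179.69 -24.88  81.75] [-32.4  31.9   9.1  77.6  22.7  63.8] [-0.7  0.6 -0. ] 0.9979599439557284
```

View pics/side_i.png

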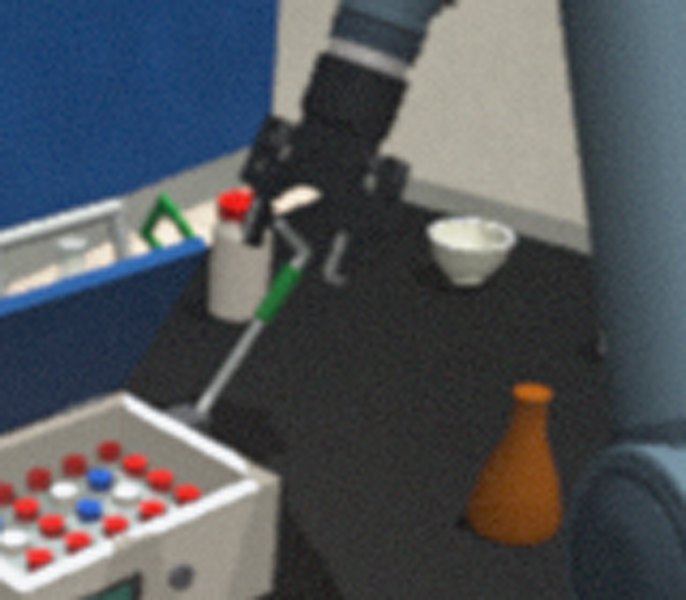

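View pics/top_i.png

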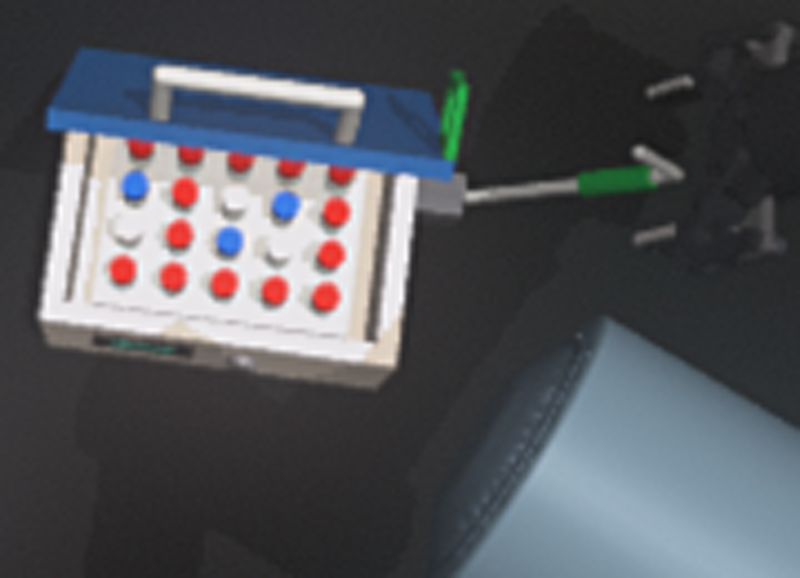

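Run:
```python
from h import *
import prop
from prop import R,tcp,p
prop.off=.045
S=pickle.load(open("side_i.pkl","rb"));T=pickle.load(open("top_i.pkl","rb"))
s=lambda u,v:np.array([230+u/4.2857,60+v/4.2857]); t=lambda u,v:np.array([235+u/4.444,110+v/4.444])
a,e1=tri([S,T],(s(254,242),t(650,92)));b,e2=tri([S,T],(s(333,280),t(637,240)))
m=(a+b)/2; P=np.array([.5794,-.1387,.1584])
print(a.round(4),e1,b.round(4),e2,m.round(4),(R.inv().apply(m-P)*1000).round(1))
G=np.array([.5768,-.1438,.1700])
print("to go from tip mid to sleeve, tool mm",(R.inv().apply(G-m)*1000).round(1))
```

```text
[ 0.6221 -0.1598  0.1982] 1.4435161117237385 [ 0.5298 -0.146   0.1953] 0.5019599788240043 [ 0.576  -0.1529  0.1968] [  3.   -1.3 -40.9]
to go from tip mid to sleeve, tool mm [-3.  -0.5 28.1]
```

play_rows([
  [0,[-2,-1,20],[0,0,0]],
  [0,[-2,-1,31],[0,0,0]],
  [0.6,[-2,-1,31],[0,0,0]],
  [1,[-2,-1,31],[0,0,0]],
  [1,[-2,-1,31],[0,0,0]],
  [1,[-2,-1,31],[0,0,0]],
  [1,[-2,-1,31],[0,0,0]],
], grip_force=25)

```text
time: 12.02
position: [0.5787, -0.1266, 0.1271]
orientation: [179.9, -25.0, 81.6]
wrist_force: [2.1, -1.4, 1.8]
grip_width: 0.174
```

```bash
python3 look.py j 60,200,230,390
```

```text
side (60, 200, 230, 390) 4.285714285714286
top (110, 240, 235, 415) 4.444444444444445
12.125 [ 0.5787 -0.1266  0.1272] [179.89 -24.97  81.65] [-31.5  32.2   4.8  72.9  22.9  64.8] [ 3.  -0.8  1.6] 0.1781842735079767
```

View pics/side_j.png

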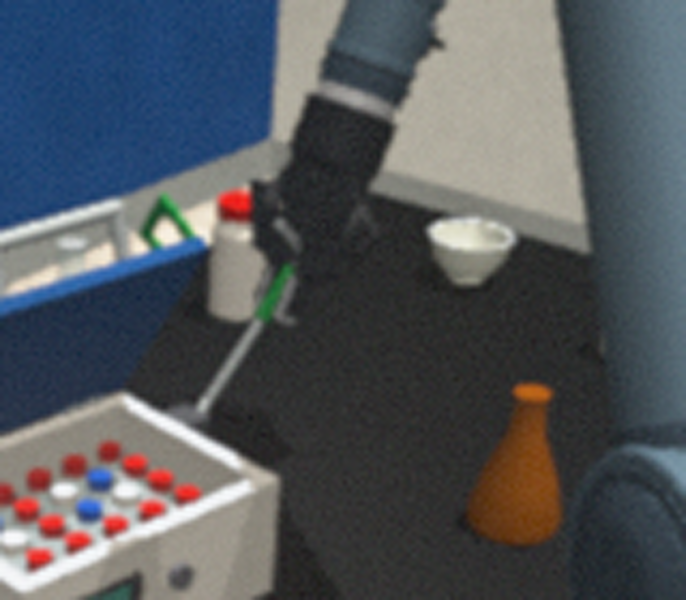

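View pics/top_j.png

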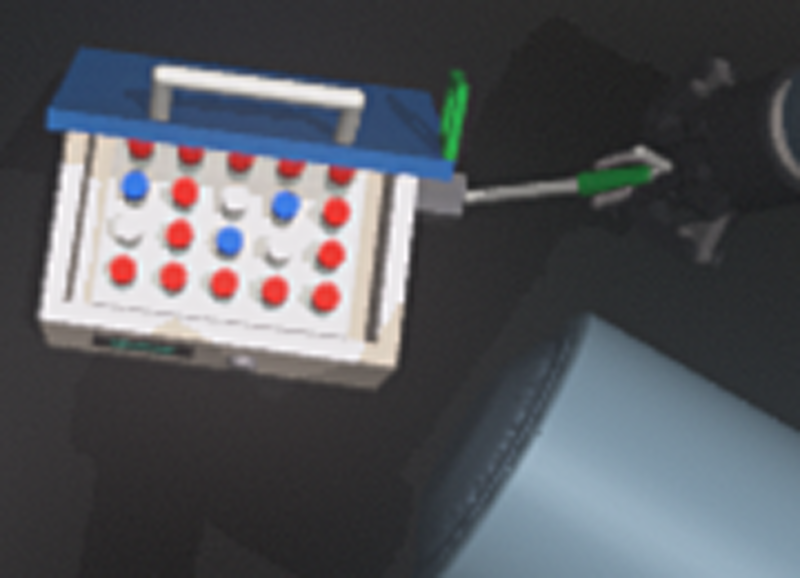

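The sleeve is pinched at side crop (275,290). Next I swing along the arc most of the way.

play_rows([
  [1,[8.5,0,-3],[0,0,0]],
  [1,[15,0,-4.5],[0,0,0]],
  [1,[21,0,-6],[0,0,0]],
  [1,[34,0,-7.5],[0,0,0]],
  [1,[47,0,-8],[0,0,0]],
  [1,[60,0,-7],[0,0,0]],
  [1,[66,0,-6],[0,0,0]],
  [1,[66,0,-6],[0,0,0]],
], grip_force=25)

```text
time: 13.12
position: [0.587, -0.0695, 0.1614]
orientation: [179.8, -25.0, 81.7]
wrist_force: [0.7, -3.2, 6.2]
grip_width: 0.181
```

```bash
python3 look.py k 40,180,210,370
```

```text
side (40, 180, 210, 370) 4.285714285714286
top (110, 240, 235, 415) 4.444444444444445
13.225 [ 0.587  -0.0696  0.1614] [179.85 -24.99  81.67] [-26.4  28.8   4.5  73.7  23.7  70.2] [ 1.4 -2.3  7.4] 0.17706196059523907
```

View pics/side_k.png

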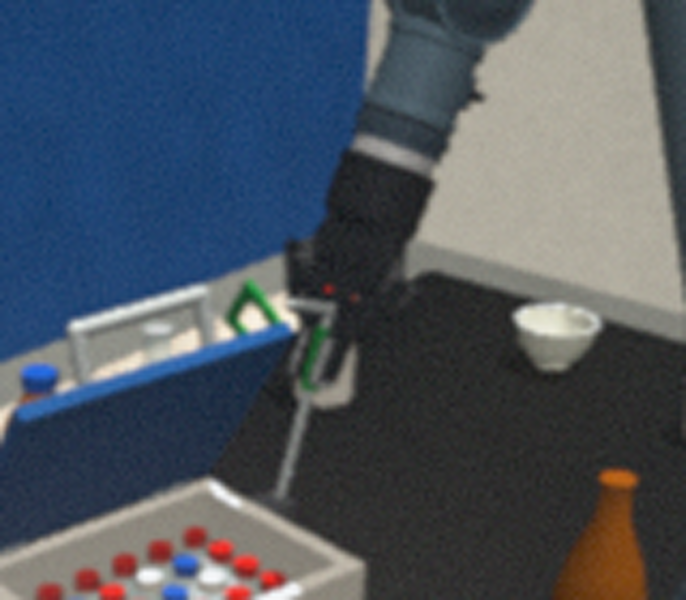

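View pics/top_k.png

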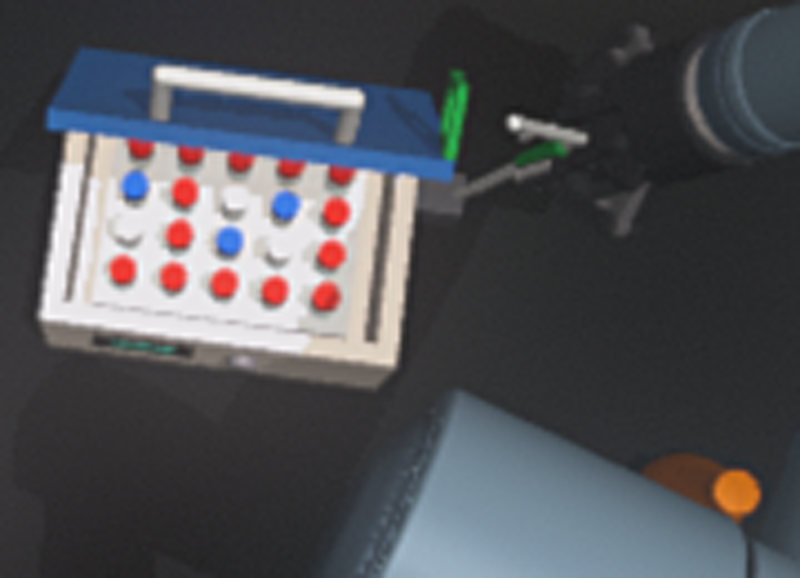

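The prop is near 1.28 rad, with its pin at top crop (515,122) heading for the eye at (455,110). I finish the arc.

play_rows([
  [1,[7,0,1],[0,0,0]],
  [1,[13,0,3],[0,0,0]],
  [1,[19.5,0,4.5],[0,0,0]],
  [1,[26,0,7],[0,0,0]],
  [1,[31.5,0,9],[0,0,0]],
  [1,[34,0,10],[0,0,0]],
  [1,[36,0,11],[0,0,0]],
  [1,[36,0,11],[0,0,0]],
])

```text
time: 14.22
position: [0.5924, -0.0324, 0.166]
orientation: [179.9, -25.0, 81.7]
wrist_force: [1.7, -2.9, 5.1]
grip_width: 0.186
```

```bash
python3 look.py l 40,180,210,370
python3 - <<'E'
from h import *
d=pickle.load(open("side_l.pkl","rb"))["pixels"][:,:,::-1]
cv2.imwrite("pics/sl3.png",cv2.resize(d[85:165,240:320],None,fx=7,fy=7,interpolation=cv2.INTER_CUBIC))
E
```

```text
side (40, 180, 210, 370) 4.285714285714286
top (110, 240, 235, 415) 4.444444444444445
14.325 [ 0.5924 -0.0324  0.166 ] [179.9  -25.04  81.65] [-23.   27.5   3.1  72.2  24.2  74. ] [ 1.8 -3.1  5.2] 0.18098794906975277
```

View pics/sl3.png

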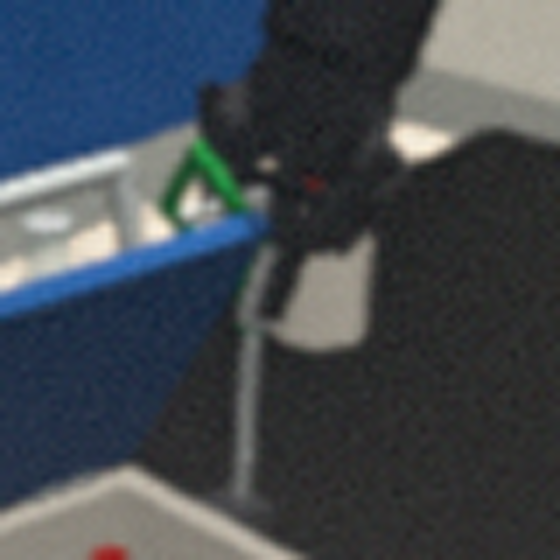

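View pics/top_l.png

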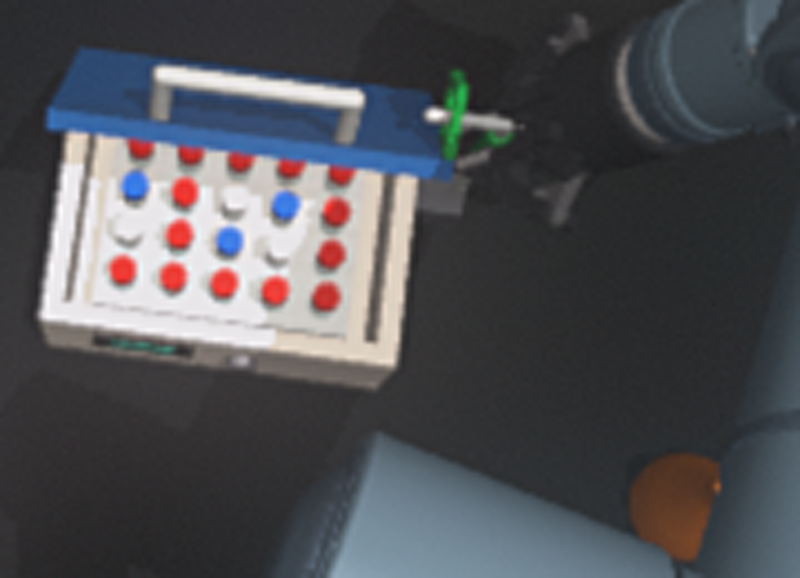

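The pin is through the eye, with its tip at top crop (430,115). I'll check how upright the rod stands.

Run:
```python
from h import *
T=pickle.load(open("top_l.pkl","rb"));S=pickle.load(open("side_l.pkl","rb"));p=np.load("p.npy")
for th in(1.45,1.5,1.54,1.5708):
    print(th,[((proj(T,proppt(p,.169,s,th))-[235,110])*4.444).round(0).tolist() for s in(0,.028,.045)],"side zoom",[((proj(S,proppt(p,.169,s,th))-[240,85])*7).round(0).tolist() for s in(0,.045)])
```

```text
1.45 [[533.0, 126.0], [487.0, 118.0], [459.0, 113.0]] side zoom [[284.0, 188.0], [213.0, 199.0]]
1.5 [[519.0, 124.0], [473.0, 117.0], [444.0, 112.0]] side zoom [[271.0, 190.0], [199.0, 206.0]]
1.54 [[508.0, 122.0], [461.0, 116.0], [432.0, 112.0]] side zoom [[260.0, 193.0], [187.0, 213.0]]
1.5708 [[499.0, 121.0], [452.0, 115.0], [423.0, 111.0]] side zoom [[252.0, 195.0], [178.0, 218.0]]
```

It stands about 0.03 rad short of upright, so I push on to the stop.

play_rows([
  [1,[3,0,1.5],[0,0,0]],
  [1,[5,0,2.5],[0,0,0]],
  [1,[7,0,3],[0,0,0]],
  [1,[7,0,3],[0,0,0]],
])

```text
time: 14.82
position: [0.593, -0.0286, 0.1657]
orientation: [179.9, -24.6, 81.5]
wrist_force: [-1.3, -13.8, 7.7]
grip_width: 0.18
```

```bash
python3 look.py m 40,180,210,370
```

```text
side (40, 180, 210, 370) 4.285714285714286
top (110, 240, 235, 415) 4.444444444444445
14.925 [ 0.593  -0.0286  0.1658] [179.92 -24.62  81.54] [-22.4  27.3   2.9  71.8  23.9  74.7] [ -1.7 -13.8   7.2] 0.1803055807117328
```

View pics/top_m.png

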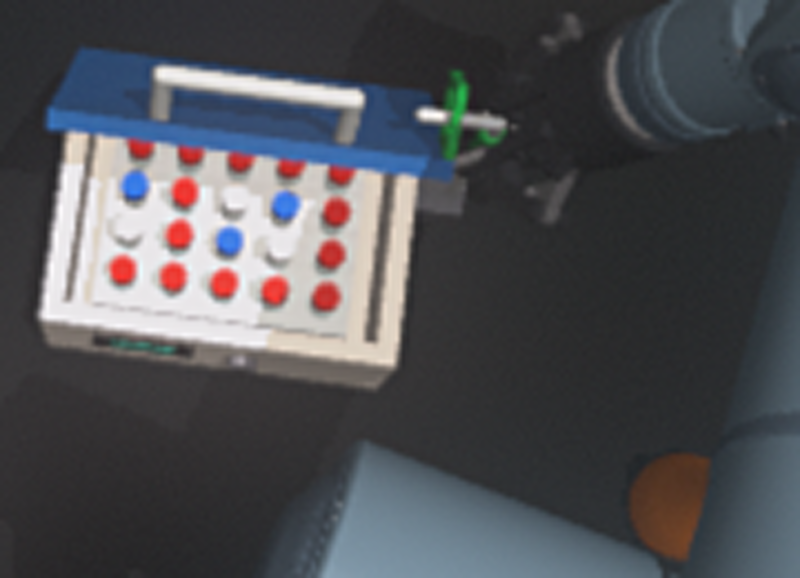

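The pin tip is now at (418,113) with 14 N back on the tool, so the rod is at its stop. I release and retreat along the tool axis.

play_rows([
  [0,[-2,0,0],[0,0,0]],
  [0,[-3,0,0],[0,0,0]],
  [0,[-3,0,0],[0,0,0]],
  [0,[-3,0,0],[0,0,0]],
  [0,[-3,0,-20],[0,0,0]],
  [0,[-3,0,-60],[0,0,0]],
  [0,[-3,0,-110],[0,0,0]],
  [0,[-3,0,-160],[0,0,0]],
  [0,[-60,0,-180],[0,0,0]],
  [0,[-120,0,-180],[0,0,0]],
  [0,[-120,0,-180],[0,0,0]],
])

```text
time: 16.3
position: [0.5648, -0.2111, 0.2747]
orientation: [-179.7, -25.1, 81.2]
wrist_force: [-0.0, 0.6, 0.9]
grip_width: 0.998
```

```bash
python3 look.py n 60,225,190,370
python3 - <<'E'
from h import *
for n in("side","top"):
    cv2.imwrite(f"pics/full_{n}.png",pickle.load(open(f"{n}_n.pkl","rb"))["pixels"][:,:,::-1])
E
```

```text
side (60, 225, 190, 370) 3.6363636363636362
top (110, 240, 235, 415) 4.444444444444445
16.4 [ 0.5658 -0.2077  0.2775] [-179.93  -25.09   81.52] [-38.3  35.5  32.5 100.1  21.6  57.7] [-0.1  0.1  0.3] 1.0001739050854215
```

View pics/side_n.png

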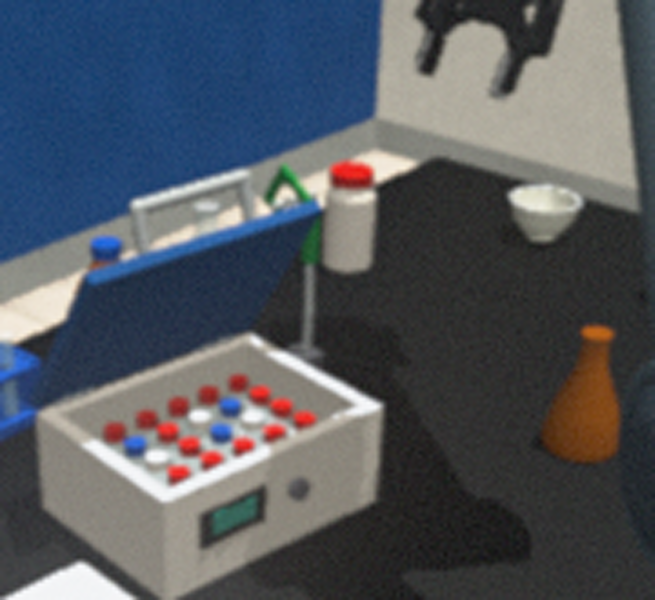

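View pics/top_n.png

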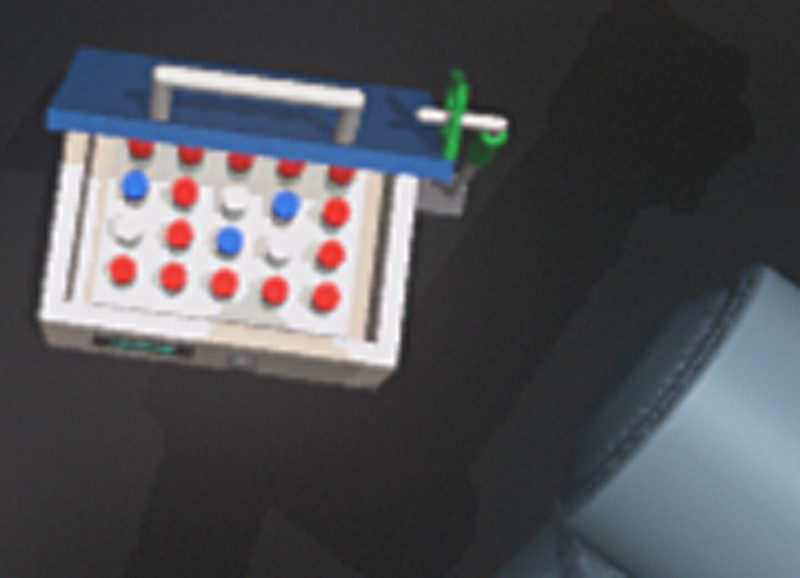

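View pics/full_side.png

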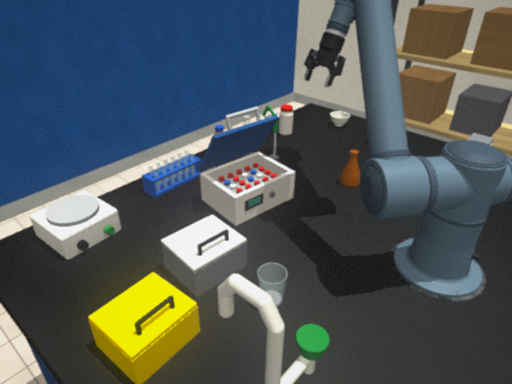

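View pics/full_top.png

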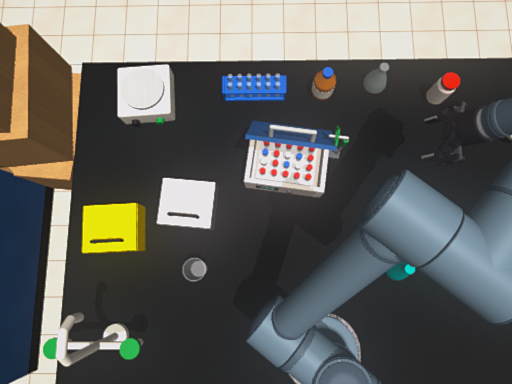

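The pin passes through the eye, from its tip at top crop (418,113) to its bend at (500,124); the model at upright gives (423,111) and (499,121). The lid has not moved, and the flask and the white-lidded box are where they were.

```bash
python3 -c "
from bench import env
print(env.finish_job())"
```

```text
the job is handed in; nothing more can be done
None
```

The chest is open. I lifted the blue lid by its steel bar to its stop, then swung the prop rod upright until its pin went through the green eye. I then let go and backed away, and handed the job in at about 16.4 s.

**Last checks:**
- **Lid:** about 1.02 rad when I compare the side picture with the model, so at its stop. It did not move after I let go.
- **Prop:** upright. The rod pushed back with about 14 N at its stop. The pin's tip and bend lie within about 5 px of the model's upright position in the enlarged top view.
- **Rest of the scene:** in the last pictures the white lid is shut, and the amber flask and everything else in view stand as at the start. The wrist force is near zero with the jaws open.

**What disagreed:** the fingertips in the pictures sit about 25 to 30 mm behind the reported tool point. Because of that, my first close on the bar shut on nothing, without touching anything. I corrected for it and saw the grip in the pictures both times after that.

The rod was also about 0.03 rad short of upright after the first swing, so I pushed it on to its stop.

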